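# Dial the code on the orange reagent lock box

### The arm

A 6-joint arm with a two-finger parallel gripper is mounted at the origin on a cart in front of the work surface, level with it; the furniture and walls round the work are solid. World frame = base frame: x ahead of the robot, y to its left, z up, the work surface at z = 0. Lengths are in m, angles in rad, forces in N, time in s.
With the tool pointing down it reaches from about 0.3 to 0.775 m from the base axis. Payload 14.6 kg.
Tool frame: the origin (TCP) lies on the centre line of the jaws, within the pads' length; the fingertips stand ctrl.tcp_to_tips ahead of it and the grasp point (between the pads) lies 2 mm behind it (ctrl.tcp_to_tips is the distance from the TCP to the fingertips, in m); z points along the fingers, y is the line along which they close (so a half turn about z gives the same grasp; the last joint's range is limited). The gripper opens to 94 mm and grips with 3 to 60 N. Pads are 16 mm wide; open, the fingers measure 119 mm over their backs; the gripper's body (75 mm by 177 mm) begins 78 mm behind the grasp point.
Start: joints at [1.283, 0.3, 1.521, -0, 1.321, -0.067], TCP at [0.12, 0.537, 0.222] pointing down, gripper open.
Joint ranges: [-3.03, 3.03], [-0.79, 2.21], [0.23, 2.52], [-1.04, 4.18], [0, 3.07], [-2.55, 2.55]. Speed limits (rad/s): [2.22, 2.22, 2.57, 3.14, 3.14, 3.14].

### API

Orientations are given as [roll, pitch, yaw] about the fixed x, y, z axes, in that order (R = Rz(yaw) Ry(pitch) Rx(roll)).
In Python, from station import telemetry, viewer, hand_in, ctrl gives the robot as it stands.
- The arm moves only by the tool step_arm, never from a script. Its argument "plan" is a list of rows, each an object of numbers: "dx", "dy", "dz": the shift along the tool's x, y, z scaled (see below); "rx", "ry", "rz": the turn, a rotation vector about the tool's x, y, z scaled (see below); "claw": the closure, from 0 (fully open) to 1 (shut). In form: [{"dx": .., "dy": .., "dz": .., "rx": .., "ry": .., "rz": .., "claw": ..}, ...]. A call has 1 to 10 rows; each row shifts and turns the commanded pose from where the row before left it, along the tool's axes as they then stand; what a row does not reach is not made up. The controller multiplies each number of a shift by 0.1 m and each number of a turn by 90 degrees. A row lasts 1/10 s, in which the tool goes at most 50 mm and 8.59 degrees, less where a joint would pass 70% of its speed; a pose out of reach is approached as far as the arm can. A call with a number of a shift or a turn outside -1 to 1 is refused whole. A call with a gripper value outside its range is refused whole. The fingers move at their own pace and stop on an object; "grip_force" is the grip in N (left out, the last holds). Time passes only in rows, so rows that do not move let the fingers close. It gives the time, the measured TCP pose, the force, the opening and the grip force at its end, in the units of the state.
- telemetry.get_obs(): the state, without advancing time (a new reading comes with each control period).
- viewer.camera(name): name is "scene" or "top" or "wrist"; returns a dict with "img" (400x640x3 uint8, red, green, blue), "z_map" (400x640 float32, m along the optical axis (not along the pixel's ray), 0 where there is no reading), "fx", "fy", "cx", "cy" (pixels), "R" (3x3) and "t" (3): a world point X has camera coordinates R X + t; the wrist camera has in their place "tool_from_camera" (4x4, takes a point from camera to tool coordinates, whose origin is the TCP and whose axes are the flange's). Camera axes: x right, y down, z forward; pixel columns grow to the right and rows downward; lengths in m; the calibration is good to about 2 mm. A picture is of the moment at which its call begins: read the wrist's pose just before it.
- hand_in(): hands the job in; it is judged then, once.
Trained networks look in a picture, given as the dict that the camera call returned (one of the last four; its "shot" number tells which), for a name from the list of things; names that differ only in an ending like _2 or _b are one class to them, and where a whole thing is asked for, a point or a joint stands for the part that bears it (a point fixed in the world has none). Each returns a list of dicts, best first, with "score" (0 to 1); they miss things now and then, are a little off and sometimes report something else, mostly with a low value. They report only what shows in the picture. A call takes as long as a camera call.
- viewer.recognise(target, picture): "rect" ([left, top, right, bottom] in pixels, round what is visible of it).
The state is a dict: "time_s": time; "qpos": joint angles; "joint_vel": joint speeds; "tau": joint torques, N m; "ee_pos": TCP position; "eef_rot": TCP orientation; "force": force on the tool from outside, world axes, zero at the start; "moment": the same for the moment, N m; "grip_width": finger opening in m; "grip_force": force on a finger pad.
Only numpy, scipy, OpenCV 4.12 (cv2) and the standard library are available. Lean on these libraries where they do the work, as an engineer would, in place of code of your own. Each camera call takes 0.05 s, during which the arm holds its last target. There are 200 camera calls.

### The job

Set the code on the orange lock box: turn its near dial (the one closer to the robot) until the white pointer points at the blue dot, then turn its far dial until the white pointer points at the yellow dot. Do not touch the grey box beside it.

Things in the scene. Friction and masses are not known exactly. Their poses are not given: they have to be found in the camera images.
- orange_box: The orange lock box, 250 x 130 x 70 mm, fixed to the worktop, with a near and a far black dial on its lid, upright axes 124 mm apart along its long side. Origin at the centre of its underside; x along its long side, away from the robot, z up. Round each dial, 39 mm from its axis, lie four dots on a white plate; from left to right: red, yellow, green, blue.
- orange_near_dial (a joint): Turn of the near dial in rad, range -1.5 to 1.5: at 0 the white pointer points along the box's +x (away from the robot); it grows clockwise seen from above. The dots: red at -1.047, yellow at -0.349, green at 0.349, blue at 1.047. Light friction (0.04 N m); it stays where it is left.
- orange_far_dial (a joint): Turn of the far dial: same range, signs and friction, and the same dots at the same values.
- orange_near_grip (a point): On the near dial's axis, 104 mm above the worktop, at the height to grip. The dial: a skirt 52 mm across whose top is 80 mm above the worktop, and on it an upright bar grip 46 mm long, 14 mm thick, its top at 115 mm. x axis: along the bar to the end with the white pointer line (turns with the dial); z up. Grip across the 14 mm.
- orange_far_grip (a point): The same point and axes on the far dial, which has the same form and height.
- grey_box: The grey lock box, of the same form and size with two dials of its own, standing beside the orange one, to its left or right; must not be touched. Origin at the centre of its underside; x along its long side, away from the robot, z up.

How it is judged:
On the way, in this order (a step that is already met when the one before it is completed fails the run):
1. the near dial of the orange box points at its blue dot (value of joint orange_near_dial between 0.872 and 1.222 rad), for 0.2 s.
2. the far dial of the orange box points at its yellow dot (value of joint orange_far_dial between -0.524 and -0.174 rad), for 0.2 s.
At the end, for the whole second after the job is handed in: On the orange box the near dial points at its blue dot and the far dial at its yellow dot, each within 0.175 rad (10 degrees) (all of step 1 and all of step 2); the robot touches nothing.
It fails at once if the robot touches the grey box or its dials (more than 1 N) (contact force between grey_box and the fingers above 1 N or contact force between grey_box and the arm above 1 N).
It also fails if it takes over 38 s, if anything falls off the work surface, if the arm or the gripper's body presses on something with over 40 N, if the wrist force passes 120 N, or if a joint passes its speed limit or range.

## Working session

There is one attempt and no reset: what is moved stays moved. The work goes in short steps, Python scripts to look and compute and a tool call to move; the robot and the scene stay as the last step left them, time stands still between calls to the robot, and variables do not carry over. Pictures are saved under pics/ and viewed, at most 10 in all, crops included, and the job is handed in when it is done.

Besides the shell and the picture viewer there is one more tool, called after "Call:" by a JSON object that holds its "method" and its "body", one argument or row to a line. step_arm: Moves the arm, as the interface text tells. Shifts and turns lie within -1 to 1; 1 stands for 0.1 m of shift or 90 degrees of turn. Its arguments: {"type":"object","properties":{"plan":{"type":"array"},"grip_force":{"type":"number"}},"required":["plan"]}

```bash
mkdir -p pics; python3 - <<'E'
from station import telemetry, viewer, ctrl
import cv2,pickle
o=telemetry.get_obs();print(o['ee_pos'],o['eef_rot'],o['grip_width'],ctrl.tcp_to_tips)
p=viewer.camera('top');print(p['R'],p['t'])
for n in ['orange_box','orange_near_dial','orange_far_dial','grey_box']:
    for r in viewer.recognise(n,p)[:3]: print(n,r['score'],r['rect'])
pickle.dump(p,open('top.pkl','wb'))
cv2.imwrite('pics/top.png',p['img'][:,:,::-1])
E
```

```text
[0.12038621 0.53642294 0.22187706] [-3.14044965e+00 -1.00197241e-04  2.92078249e+00] 0.09429337986119553 0.017
[[-0.02862089 -0.99955031 -0.00894508]
 [-0.99795073  0.02908514 -0.05699461]
 [ 0.05722915  0.00729552 -0.99833441]] [-0.25502581  0.52180826  0.90535662]
orange_box 0.57 [332.0, 149.3, 395.3, 266.6]
orange_near_dial 0.69 [348.5, 220.8, 376.7, 243.4]
orange_far_dial 0.77 [351.8, 163.9, 373.4, 191.2]
grey_box 0.78 [234.9, 144.6, 304.5, 261.1]
```

View pics/top.png

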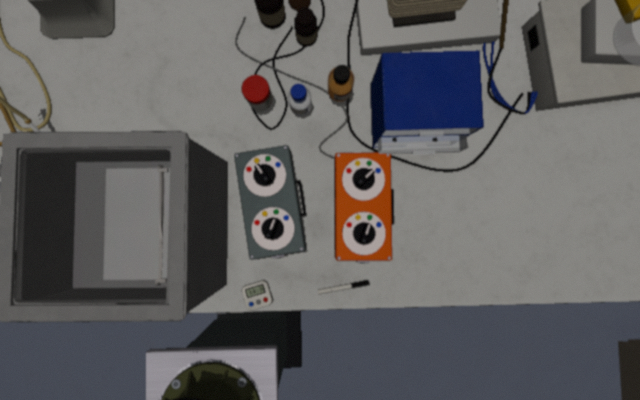

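The picture shows the orange box at about (363, 207), with its near dial at (364, 233) and far dial at (365, 179). The grey box is to the left at (270, 200). Next I'll measure the lid and dials.

```bash
cat > h.py <<'E'
import numpy as np,cv2
def world(p,uv,z):
    uv=np.atleast_2d(uv);d=np.c_[(uv[:,0]-p['cx'])/p['fx'],(uv[:,1]-p['cy'])/p['fy'],np.ones(len(uv))]@p['R']
    c=-p['R'].T@p['t'];return c+d*((z-c[2])/d[:,2])[:,None]
def deproj(p,m):
    v,u=np.nonzero(m&(p['z_map']>0));z=p['z_map'][v,u]
    return (np.c_[(u-p['cx'])/p['fx']*z,(v-p['cy'])/p['fy']*z,z]-p['t'])@p['R']
E
python3 - <<'E'
import pickle,cv2,numpy as np
from h import *
p=pickle.load(open('top.pkl','rb'))
im=p['img'];hsv=cv2.cvtColor(im,cv2.COLOR_RGB2HSV)
m=(hsv[...,0]<18)&(hsv[...,1]>170)&(hsv[...,2]>100)
m[:140]=0;m[275:]=0;m[:,:325]=0;m[:,405:]=0
X=deproj(p,m);print(np.percentile(X[:,2],[5,50,95]))
v,u=np.nonzero(m);W=world(p,np.c_[u,v],.07)[:,:2]
r=cv2.minAreaRect((W*1000).astype(np.float32));print(r)
# white plates
for a,b in ((155,208),(208,260)):
    w=(hsv[...,1]<60)&(hsv[...,2]>140);k=np.zeros_like(w);k[a:b,340:390]=1
    v,u=np.nonzero(w&k);W=world(p,np.c_[u,v],.071)[:,:2]
    print('plate',cv2.minEnclosingCircle((W*1000).astype(np.float32)))
c=im[140:270,225:400];cv2.imwrite('pics/crop.png',cv2.resize(c,None,fx=4.5,fy=4.5,interpolation=cv2.INTER_CUBIC)[:,:,::-1])
E
```

```text
[0.06791538 0.07033026 0.07278135]
((488.5930480957031, -375.8265686035156), (127.71118927001953, 243.16970825195312), 88.41456604003906)
plate ((549.9244384765625, -378.2353210449219), 47.89329528808594)
plate ((426.02813720703125, -374.9273376464844), 48.020084381103516)
```

View pics/crop.png

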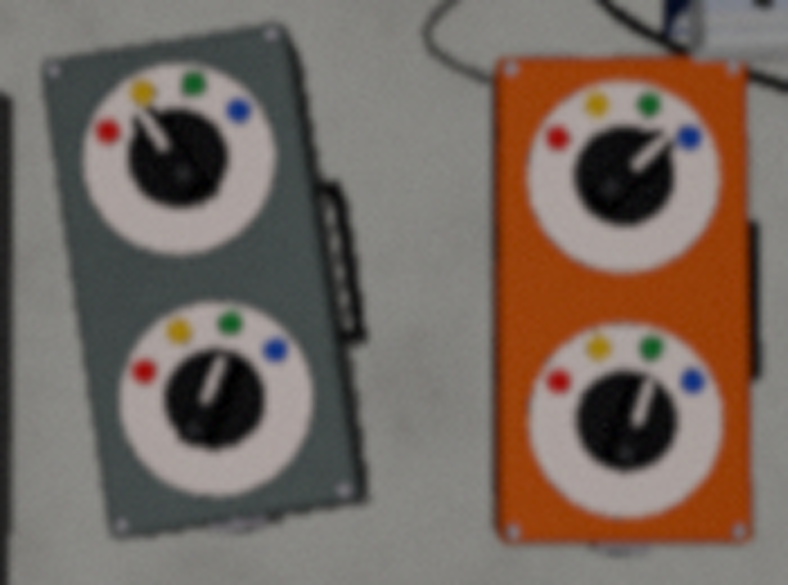

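The plates come out 124 mm apart and the lid at 0.070 m, so the measurement is consistent. In the picture the near dial reads about +0.33 (pointing at green) and the far dial about +0.77. Next I'll check the heights of obstacles along the sweep.

```bash
python3 - <<'E'
import pickle
from h import *
p=pickle.load(open('top.pkl','rb'))
X=deproj(p,np.ones((400,640),bool))
print('max z(cm) grid; rows x .25..0.9, cols y')
ys=np.arange(.65,-.75,-.1);print(' '*6,[round(y,2) for y in ys])
for x in np.arange(.2,.9,.05):
    print(round(x,2),[int(100*np.max(X[(abs(X[:,0]-x)<.025)&(abs(X[:,1]-y)<.05),2],initial=-.99)) for y in ys])
E
```

```text
max z(cm) grid; rows x .25..0.9, cols y
       [np.float64(0.65), np.float64(0.55), np.float64(0.45), np.float64(0.35), np.float64(0.25), np.float64(0.15), np.float64(0.05), np.float64(-0.05), np.float64(-0.15), np.float64(-0.25), np.float64(-0.35), np.float64(-0.45), np.float64(-0.55), np.float64(-0.65)]
0.2 [-99, -99, -99, -99, -99, -99, -14, -14, -99, -99, -99, -99, -99, -99]
0.25 [-99, -99, -99, -99, -99, -99, 0, 2, 2, 0, 0, 0, 0, 0]
0.3 [-99, -99, -99, -99, 31, 31, 31, 31, 2, 1, 1, 0, 0, 0]
0.35 [-99, -99, -99, -99, 31, 31, 31, 32, 7, 0, 7, 7, 0, 0]
0.4 [-99, -99, -99, -99, 31, 16, 16, 31, 11, 7, 11, 7, 0, 0]
0.45 [-99, -99, -99, -99, 31, 16, 16, 31, 11, 7, 11, 7, 0, 0]
0.5 [-99, -99, -99, -99, 31, 16, 16, 31, 7, 7, 7, 7, 0, 0]
0.55 [-99, -99, 10, -99, 31, 16, 16, 32, 11, 7, 11, 8, 1, 1]
0.6 [-99, 0, 12, -99, 31, 31, 31, 31, 11, 7, 7, 16, 16, 11]
0.65 [-99, 1, -99, -99, -99, -99, 0, 0, 7, 7, 1, 18, 18, 18]
0.7 [-99, 0, 12, 11, 0, 0, 0, 0, 1, 7, 1, 18, 18, 18]
0.75 [-99, 3, 13, 10, 0, 0, 0, 0, 8, 10, 12, 18, 18, 18]
0.8 [-99, 1, 1, 1, 0, 0, 0, 0, 8, 1, 12, 18, 18, 18]
0.85 [-99, 0, 1, 0, 0, 0, 0, 0, 2, 1, 4, 4, 4, 13]
```

Call:
{"method": "step_arm", "body": {
  "plan": [
    {"dz":-0.5,"claw":0},
    {"dz":-0.5,"claw":0},
    {"dz":-0.5,"claw":0},
    {"dz":-0.5,"claw":0},
    {"claw":0},
    {"dx":-0.455,"dy":-0.019,"rz":0.053,"claw":0},
    {"dx":-0.455,"dy":-0.019,"rz":0.053,"claw":0},
    {"dx":-0.455,"dy":-0.019,"rz":0.053,"claw":0},
    {"dx":-0.455,"dy":-0.019,"rz":0.053,"claw":0},
    {"dx":-0.455,"dy":-0.019,"rz":0.053,"claw":0}
  ]
}}

```text
$.plan[0]: bad value
```

```bash
python3 - <<'E'
import pickle
from h import *
p=pickle.load(open('top.pkl','rb'))
X=deproj(p,np.ones((400,640),bool))
for y in np.arange(-.32,-.56,-.02):
    s=X[(abs(X[:,1]-y)<.01)&(X[:,2]>.13)&(X[:,0]<.8)]
    if len(s): print(round(y,2),s[:,0].min().round(3),s[:,2].max().round(3))
E
```

```text
-0.4 0.645 0.188
-0.42 0.634 0.189
-0.44 0.634 0.189
-0.46 0.634 0.19
-0.48 0.625 0.189
-0.5 0.624 0.189
-0.52 0.624 0.189
-0.54 0.626 0.189
-0.56 0.634 0.189
```

Call:
{"method": "step_arm", "body": {
  "plan": [
    {"dx":0,"dy":0,"dz":-0.5,"rx":0,"ry":0,"rz":0,"claw":0},
    {"dx":0,"dy":0,"dz":-0.5,"rx":0,"ry":0,"rz":0,"claw":0},
    {"dx":0,"dy":0,"dz":-0.5,"rx":0,"ry":0,"rz":0,"claw":0},
    {"dx":0,"dy":0,"dz":-0.5,"rx":0,"ry":0,"rz":0,"claw":0},
    {"dx":-0.2,"dy":0,"dz":0,"rx":0,"ry":0,"rz":0.02,"claw":0},
    {"dx":-0.455,"dy":-0.019,"dz":0,"rx":0,"ry":0,"rz":0.053,"claw":0},
    {"dx":-0.455,"dy":-0.019,"dz":0,"rx":0,"ry":0,"rz":0.053,"claw":0},
    {"dx":-0.455,"dy":-0.019,"dz":0,"rx":0,"ry":0,"rz":0.053,"claw":0},
    {"dx":-0.455,"dy":-0.019,"dz":0,"rx":0,"ry":0,"rz":0.053,"claw":0},
    {"dx":-0.455,"dy":-0.019,"dz":0,"rx":0,"ry":0,"rz":0.053,"claw":0}
  ]
}}

```text
time_s: 1.25
ee_pos: [0.3441, 0.4307, 0.4221]
eef_rot: [-3.141, -0.0, 2.47]
force: [0.2, 0.4, -1.1]
grip_width: 0.0941
grip_force: 0.0
```

Call:
{"method": "step_arm", "body": {
  "plan": [
    {"dx":-0.455,"dy":-0.019,"dz":0,"rx":0,"ry":0,"rz":0.053,"claw":0},
    {"dx":-0.455,"dy":-0.019,"dz":0,"rx":0,"ry":0,"rz":0.053,"claw":0},
    {"dx":-0.455,"dy":-0.019,"dz":0,"rx":0,"ry":0,"rz":0.053,"claw":0},
    {"dx":-0.455,"dy":-0.019,"dz":0,"rx":0,"ry":0,"rz":0.053,"claw":0},
    {"dx":-0.455,"dy":-0.019,"dz":0,"rx":0,"ry":0,"rz":0.053,"claw":0},
    {"dx":-0.455,"dy":-0.019,"dz":0,"rx":0,"ry":0,"rz":0.053,"claw":0},
    {"dx":-0.455,"dy":-0.019,"dz":0,"rx":0,"ry":0,"rz":0.053,"claw":0},
    {"dx":-0.455,"dy":-0.019,"dz":0,"rx":0,"ry":0,"rz":0.053,"claw":0},
    {"dx":-0.455,"dy":-0.019,"dz":0,"rx":0,"ry":0,"rz":0.053,"claw":0},
    {"dx":-0.455,"dy":-0.019,"dz":0,"rx":0,"ry":0,"rz":0.053,"claw":0}
  ]
}}

```text
time_s: 2.25
ee_pos: [0.5494, 0.0387, 0.4221]
eef_rot: [-3.141, -0.0, 1.637]
force: [-0.1, 0.6, -0.0]
grip_width: 0.0936
grip_force: 0.0
```

Call:
{"method": "step_arm", "body": {
  "plan": [
    {"dx":-0.455,"dy":-0.019,"dz":0,"rx":0,"ry":0,"rz":0.053,"claw":0},
    {"dx":-0.455,"dy":-0.019,"dz":0,"rx":0,"ry":0,"rz":0.053,"claw":0},
    {"dx":-0.455,"dy":-0.019,"dz":0,"rx":0,"ry":0,"rz":0.053,"claw":0},
    {"dx":-0.455,"dy":-0.019,"dz":0,"rx":0,"ry":0,"rz":0.053,"claw":0},
    {"dx":-0.455,"dy":-0.019,"dz":0,"rx":0,"ry":0,"rz":0.053,"claw":0},
    {"dx":-0.455,"dy":-0.019,"dz":0,"rx":0,"ry":0,"rz":0.053,"claw":0},
    {"dx":-0.455,"dy":-0.019,"dz":0,"rx":0,"ry":0,"rz":0.053,"claw":0},
    {"dx":-0.455,"dy":-0.019,"dz":0,"rx":0,"ry":0,"rz":0.053,"claw":0},
    {"dx":-0.455,"dy":-0.019,"dz":0,"rx":0,"ry":0,"rz":0.053,"claw":0},
    {"dx":0,"dy":0,"dz":0,"rx":0,"ry":0,"rz":0,"claw":0}
  ]
}}

```text
time_s: 3.25
ee_pos: [0.4263, -0.3449, 0.4221]
eef_rot: [-3.141, 0.001, 0.884]
force: [0.7, 0.1, -0.6]
grip_width: 0.0941
grip_force: 0.0
```

Call:
{"method": "step_arm", "body": {
  "plan": [
    {"dx":0,"dy":0,"dz":0.1,"rx":0,"ry":0,"rz":0.0873,"claw":0},
    {"dx":0,"dy":0,"dz":0.2,"rx":0,"ry":0,"rz":0.0873,"claw":0},
    {"dx":0,"dy":0,"dz":0.2,"rx":0,"ry":0,"rz":0.0873,"claw":0},
    {"dx":0,"dy":0,"dz":0.2,"rx":0,"ry":0,"rz":0.0873,"claw":0},
    {"dx":0,"dy":0,"dz":0.2,"rx":0,"ry":0,"rz":0.0873,"claw":0},
    {"dx":0,"dy":0,"dz":0.2,"rx":0,"ry":0,"rz":0.0873,"claw":0},
    {"dx":0,"dy":0,"dz":0.2,"rx":0,"ry":0,"rz":0.0873,"claw":0},
    {"dx":0,"dy":0,"dz":0.2,"rx":0,"ry":0,"rz":0.0873,"claw":0},
    {"dx":0,"dy":0,"dz":0.2,"rx":0,"ry":0,"rz":0.0873,"claw":0},
    {"dx":0.1,"dy":0.28,"dz":0,"rx":0,"ry":0,"rz":0,"claw":0}
  ]
}}

```text
time_s: 4.25
ee_pos: [0.4292, -0.3687, 0.2501]
eef_rot: [-3.139, 0.004, -0.345]
force: [0.3, 0.3, 0.6]
grip_width: 0.094
grip_force: 0.0
```

```bash
python3 - <<'E'
from station import telemetry, viewer
import cv2,pickle
o=telemetry.get_obs();print(o['time_s'],o['ee_pos'],o['eef_rot'],o['qpos'])
p=viewer.camera('wrist');pickle.dump((o,p),open('w1.pkl','wb'))
cv2.imwrite('pics/w1.png',p['img'][:,:,::-1])
E
```

```text
4.25 [ 0.42918785 -0.36865867  0.25011233] [-3.1394747   0.00351091 -0.34531143] [-7.74620338e-01  3.18118215e-01  1.43271488e+00  4.71655008e-04
  1.39483346e+00  1.14140762e+00]
```

View pics/w1.png

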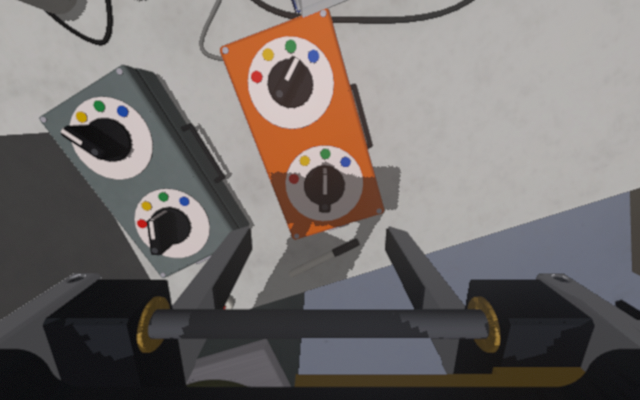

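The wrist view shows the near dial at (324, 187) with its bar almost upright in the image, so it already lines up with the tool. The far dial is at (291, 83). I'll measure both bars from depth.

```bash
python3 - <<'E'
import pickle
from h import *
from scipy.spatial.transform import Rotation as Ro
o,p=pickle.load(open('w1.pkl','rb'))
z=p['z_map'];v,u=np.nonzero(z>0);z=z[v,u]
C=np.c_[(u-p['cx'])/p['fx']*z,(v-p['cy'])/p['fy']*z,z];T=p['tool_from_camera']
X=(C@T[:3,:3].T+T[:3,3])@Ro.from_euler('xyz',o['eef_rot']).as_matrix().T+o['ee_pos']
for c in ((.426,-.375),(.55,-.378)):
    s=X[(np.hypot(X[:,0]-c[0],X[:,1]-c[1])<.04)&(X[:,2]>.108)&(X[:,2]<.122)]
    r=cv2.minAreaRect((s[:,:2]*1000).astype(np.float32))
    w,V=np.linalg.eigh(np.cov(s[:,:2].T));a=V[:,1]*np.sign(V[0,1])
    print(len(s),s[:,2].mean(),r,'yaw',np.arctan2(a[1],a[0]))
E
```

```text
497 0.114712118073936 ((425.72650146484375, -376.2142028808594), (13.503625869750977, 47.49577713012695), 70.28404998779297) yaw -0.3508147869750594
709 0.11451377643657501 ((549.74853515625, -379.31756591796875), (14.396649360656738, 46.4759521484375), 40.08671951293945) yaw -0.8616384832813512
```

Call:
{"method": "step_arm", "body": {
  "plan": [
    {"dx":-0.008,"dy":0.083,"dz":0.2,"rx":0,"ry":0,"rz":0.004,"claw":0},
    {"dx":0,"dy":0,"dz":0.4,"rx":0,"ry":0,"rz":0,"claw":0},
    {"dx":0,"dy":0,"dz":0.4,"rx":0,"ry":0,"rz":0,"claw":0},
    {"dx":0,"dy":0,"dz":0.3,"rx":0,"ry":0,"rz":0,"claw":0},
    {"dx":0,"dy":0,"dz":0.12,"rx":0,"ry":0,"rz":0,"claw":0},
    {"dx":0,"dy":0,"dz":0,"rx":0,"ry":0,"rz":0,"claw":0}
  ]
}}

```text
time_s: 4.9
ee_pos: [0.4254, -0.3782, 0.1096]
eef_rot: [-3.141, 0.002, -0.348]
force: [0.7, 0.6, -0.1]
grip_width: 0.0945
grip_force: 0.0
```

Call:
{"method": "step_arm", "body": {
  "plan": [
    {"dx":0,"dy":0,"dz":0,"rx":0,"ry":0,"rz":0,"claw":1},
    {"dx":0,"dy":0,"dz":0,"rx":0,"ry":0,"rz":0,"claw":1},
    {"dx":0,"dy":0,"dz":0,"rx":0,"ry":0,"rz":0,"claw":1},
    {"dx":0,"dy":0,"dz":0,"rx":0,"ry":0,"rz":0,"claw":1},
    {"dx":0,"dy":0,"dz":0,"rx":0,"ry":0,"rz":0,"claw":1},
    {"dx":0,"dy":0,"dz":0,"rx":0,"ry":0,"rz":0,"claw":1},
    {"dx":0,"dy":0,"dz":0,"rx":0,"ry":0,"rz":0,"claw":1},
    {"dx":0,"dy":0,"dz":0,"rx":0,"ry":0,"rz":0,"claw":1}
  ],
  "grip_force": 20
}}

```text
time_s: 5.7
ee_pos: [0.4254, -0.3788, 0.1104]
eef_rot: [-3.142, 0.0, -0.349]
force: [0.9, 0.7, -0.5]
grip_width: 0.0333
grip_force: 0.0
```

Call:
{"method": "step_arm", "body": {
  "plan": [
    {"dx":0,"dy":0,"dz":0,"rx":0,"ry":0,"rz":0,"claw":1},
    {"dx":0,"dy":0,"dz":0,"rx":0,"ry":0,"rz":0,"claw":1},
    {"dx":0,"dy":0,"dz":0,"rx":0,"ry":0,"rz":0,"claw":1},
    {"dx":0,"dy":0,"dz":0,"rx":0,"ry":0,"rz":0,"claw":1},
    {"dx":0,"dy":0,"dz":0,"rx":0,"ry":0,"rz":0,"claw":1}
  ]
}}

```text
time_s: 6.2
ee_pos: [0.4266, -0.3756, 0.1104]
eef_rot: [-3.136, 0.001, -0.348]
force: [8.0, 23.4, 7.3]
grip_width: 0.0136
grip_force: 20.0
```

Call:
{"method": "step_arm", "body": {
  "plan": [
    {"dx":0,"dy":-0.03,"dz":0,"rx":0,"ry":0,"rz":0,"claw":1},
    {"dx":0,"dy":0,"dz":0,"rx":0,"ry":0,"rz":0.06,"claw":1},
    {"dx":0,"dy":0,"dz":0,"rx":0,"ry":0,"rz":0.08,"claw":1},
    {"dx":0,"dy":0,"dz":0,"rx":0,"ry":0,"rz":0.08,"claw":1},
    {"dx":0,"dy":0,"dz":0,"rx":0,"ry":0,"rz":0.08,"claw":1},
    {"dx":0,"dy":0,"dz":0,"rx":0,"ry":0,"rz":0.08,"claw":1},
    {"dx":0,"dy":0,"dz":0,"rx":0,"ry":0,"rz":0.08,"claw":1},
    {"dx":0,"dy":0,"dz":0,"rx":0,"ry":0,"rz":0,"claw":1},
    {"dx":0,"dy":0,"dz":0,"rx":0,"ry":0,"rz":0,"claw":1},
    {"dx":0,"dy":0,"dz":0,"rx":0,"ry":0,"rz":0,"claw":1}
  ]
}}

```text
time_s: 7.2
ee_pos: [0.4265, -0.3755, 0.1105]
eef_rot: [-3.141, 0.001, -1.067]
force: [-0.3, 5.9, 3.5]
grip_width: 0.0138
grip_force: 20.0
```

Call:
{"method": "step_arm", "body": {
  "plan": [
    {"dx":0,"dy":0,"dz":0,"rx":0,"ry":0,"rz":0,"claw":0},
    {"dx":0,"dy":0,"dz":0,"rx":0,"ry":0,"rz":0,"claw":0},
    {"dx":0,"dy":0,"dz":0,"rx":0,"ry":0,"rz":0,"claw":0},
    {"dx":0,"dy":0,"dz":0,"rx":0,"ry":0,"rz":0,"claw":0},
    {"dx":0,"dy":0,"dz":0,"rx":0,"ry":0,"rz":0,"claw":0},
    {"dx":0,"dy":0,"dz":-0.2,"rx":0,"ry":0,"rz":0,"claw":0},
    {"dx":0,"dy":0,"dz":-0.4,"rx":0,"ry":0,"rz":0,"claw":0},
    {"dx":0,"dy":0,"dz":-0.4,"rx":0,"ry":0,"rz":0,"claw":0},
    {"dx":0,"dy":0,"dz":-0.4,"rx":0,"ry":0,"rz":0,"claw":0},
    {"dx":0,"dy":0,"dz":0,"rx":0,"ry":0,"rz":0,"claw":0}
  ]
}}

```text
time_s: 8.2
ee_pos: [0.4275, -0.377, 0.2561]
eef_rot: [-3.139, -0.009, -1.071]
force: [-0.3, -0.3, -0.4]
grip_width: 0.0906
grip_force: 0.0
```

```bash
cat > bars.py <<'E'
import cv2,sys
from station import telemetry, viewer
from h import *
from scipy.spatial.transform import Rotation as Ro
o=telemetry.get_obs();p=viewer.camera('wrist');print(o['ee_pos'],o['eef_rot'])
cv2.imwrite(sys.argv[1],p['img'][:,:,::-1])
z=p['z_map'];v,u=np.nonzero(z>0);z=z[v,u]
C=np.c_[(u-p['cx'])/p['fx']*z,(v-p['cy'])/p['fy']*z,z];T=p['tool_from_camera']
X=(C@T[:3,:3].T+T[:3,3])@Ro.from_euler('xyz',o['eef_rot']).as_matrix().T+o['ee_pos']
for c in ((.426,-.375),(.55,-.378)):
    s=X[(np.hypot(X[:,0]-c[0],X[:,1]-c[1])<.04)&(X[:,2]>.108)&(X[:,2]<.122)]
    if len(s)<50: print('few');continue
    r=cv2.minAreaRect((s[:,:2]*1000).astype(np.float32))
    w,V=np.linalg.eigh(np.cov(s[:,:2].T));a=V[:,1]*np.sign(V[0,1])
    y=np.arctan2(a[1],a[0]);print(len(s),r,'yaw',y,'value',-.026-y)
E
python3 bars.py pics/w2.png
```

```text
[ 0.4275313  -0.37701055  0.25614165] [-3.1391443  -0.0085264  -1.07139611]
483 ((425.3664245605469, -376.46917724609375), (13.802456855773926, 45.818115234375), 28.43364906311035) yaw -1.087352315324794 value 1.061352315324794
598 ((549.1804809570312, -379.45001220703125), (14.753046989440918, 46.4172477722168), 39.66853713989258) yaw -0.8696476646170578 value 0.8436476646170578
```

View pics/w2.png

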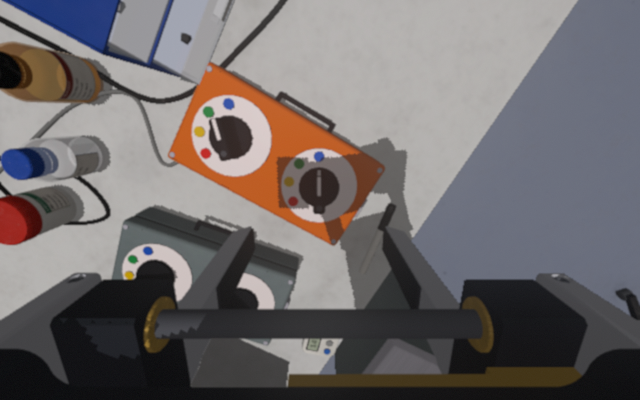

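The near pointer at (319, 172) now points at the blue dot (319, 156), and depth gives a value of 1.06. Moving on to the far dial.

Call:
{"method": "step_arm", "body": {
  "plan": [
    {"dx":0.206,"dy":-0.357,"dz":0,"rx":0,"ry":0,"rz":0,"claw":0},
    {"dx":0.206,"dy":-0.357,"dz":0,"rx":0,"ry":0,"rz":0,"claw":0},
    {"dx":0.206,"dy":-0.357,"dz":0,"rx":0,"ry":0,"rz":0,"claw":0},
    {"dx":0,"dy":0,"dz":0.1,"rx":0,"ry":0,"rz":-0.065,"claw":0},
    {"dx":0,"dy":0,"dz":0.3,"rx":0,"ry":0,"rz":-0.065,"claw":0},
    {"dx":0,"dy":0,"dz":0.3,"rx":0,"ry":0,"rz":0,"claw":0},
    {"dx":0,"dy":0,"dz":0,"rx":0,"ry":0,"rz":0,"claw":0},
    {"dx":0,"dy":0,"dz":0,"rx":0,"ry":0,"rz":0,"claw":0}
  ]
}}

```text
time_s: 9.05
ee_pos: [0.5499, -0.3789, 0.1803]
eef_rot: [3.141, 0.001, -0.868]
force: [0.2, -0.2, 0.8]
grip_width: 0.094
grip_force: 0.0
```

Alignment is good, so I'll descend and close.

Call:
{"method": "step_arm", "body": {
  "plan": [
    {"dx":0,"dy":0,"dz":0.2,"rx":0,"ry":0,"rz":0,"claw":0},
    {"dx":0,"dy":0,"dz":0.3,"rx":0,"ry":0,"rz":0,"claw":0},
    {"dx":0,"dy":0,"dz":0.2,"rx":0,"ry":0,"rz":0,"claw":0},
    {"dx":0,"dy":0,"dz":0,"rx":0,"ry":0,"rz":0,"claw":0.6},
    {"dx":0,"dy":0,"dz":0,"rx":0,"ry":0,"rz":0,"claw":0.6},
    {"dx":0,"dy":0,"dz":0,"rx":0,"ry":0,"rz":0,"claw":1},
    {"dx":0,"dy":0,"dz":0,"rx":0,"ry":0,"rz":0,"claw":1},
    {"dx":0,"dy":0,"dz":0,"rx":0,"ry":0,"rz":0,"claw":1},
    {"dx":0,"dy":0,"dz":0,"rx":0,"ry":0,"rz":0,"claw":1},
    {"dx":0,"dy":0,"dz":0,"rx":0,"ry":0,"rz":0,"claw":1}
  ]
}}

```text
time_s: 10.05
ee_pos: [0.5501, -0.3789, 0.1106]
eef_rot: [-3.142, -0.0, -0.867]
force: [0.4, 0.2, -0.2]
grip_width: 0.0415
grip_force: 0.0
```

Call:
{"method": "step_arm", "body": {
  "plan": [
    {"dx":0,"dy":0,"dz":0,"rx":0,"ry":0,"rz":0,"claw":1},
    {"dx":0,"dy":0,"dz":0,"rx":0,"ry":0,"rz":0,"claw":1},
    {"dx":0,"dy":0,"dz":0,"rx":0,"ry":0,"rz":0,"claw":1},
    {"dx":0,"dy":0,"dz":0,"rx":0,"ry":0,"rz":0,"claw":1},
    {"dx":0,"dy":0,"dz":0,"rx":0,"ry":0,"rz":0,"claw":1},
    {"dx":0,"dy":0,"dz":0,"rx":0,"ry":0,"rz":0,"claw":1}
  ]
}}

```text
time_s: 10.65
ee_pos: [0.5504, -0.3786, 0.1105]
eef_rot: [-3.141, -0.0, -0.867]
force: [3.9, 3.3, 0.5]
grip_width: 0.0141
grip_force: 20.0
```

Call:
{"method": "step_arm", "body": {
  "plan": [
    {"dx":0,"dy":0,"dz":0,"rx":0,"ry":0,"rz":-0.05,"claw":1},
    {"dx":0,"dy":0,"dz":0,"rx":0,"ry":0,"rz":-0.08,"claw":1},
    {"dx":0,"dy":0,"dz":0,"rx":0,"ry":0,"rz":-0.08,"claw":1},
    {"dx":0,"dy":0,"dz":0,"rx":0,"ry":0,"rz":-0.08,"claw":1},
    {"dx":0,"dy":0,"dz":0,"rx":0,"ry":0,"rz":-0.08,"claw":1},
    {"dx":0,"dy":0,"dz":0,"rx":0,"ry":0,"rz":-0.08,"claw":1},
    {"dx":0,"dy":0,"dz":0,"rx":0,"ry":0,"rz":-0.08,"claw":1},
    {"dx":0,"dy":0,"dz":0,"rx":0,"ry":0,"rz":-0.08,"claw":1},
    {"dx":0,"dy":0,"dz":0,"rx":0,"ry":0,"rz":-0.08,"claw":1},
    {"dx":0,"dy":0,"dz":0,"rx":0,"ry":0,"rz":-0.068,"claw":1}
  ]
}}

```text
time_s: 11.65
ee_pos: [0.5506, -0.3781, 0.1104]
eef_rot: [-3.141, -0.001, 0.329]
force: [5.2, 7.7, 0.2]
grip_width: 0.0139
grip_force: 20.0
```

Call:
{"method": "step_arm", "body": {
  "plan": [
    {"dx":0,"dy":0,"dz":0,"rx":0,"ry":0,"rz":0,"claw":1},
    {"dx":0,"dy":0,"dz":0,"rx":0,"ry":0,"rz":0,"claw":1},
    {"dx":0,"dy":0,"dz":0,"rx":0,"ry":0,"rz":0,"claw":1},
    {"dx":0,"dy":0,"dz":0,"rx":0,"ry":0,"rz":0,"claw":1}
  ]
}}

```text
time_s: 12.05
ee_pos: [0.5506, -0.3781, 0.1104]
eef_rot: [-3.141, -0.001, 0.324]
force: [4.5, 7.0, 0.3]
grip_width: 0.0141
grip_force: 20.0
```

Call:
{"method": "step_arm", "body": {
  "plan": [
    {"dx":0,"dy":0,"dz":0,"rx":0,"ry":0,"rz":0,"claw":0.6},
    {"dx":0,"dy":0,"dz":0,"rx":0,"ry":0,"rz":0,"claw":0.6},
    {"dx":0,"dy":0,"dz":0,"rx":0,"ry":0,"rz":0,"claw":0.6},
    {"dx":0,"dy":0,"dz":0,"rx":0,"ry":0,"rz":0,"claw":0.6},
    {"dx":0,"dy":0,"dz":-0.2,"rx":0,"ry":0,"rz":0,"claw":0.6},
    {"dx":0,"dy":0,"dz":-0.4,"rx":0,"ry":0,"rz":0,"claw":0.6},
    {"dx":0,"dy":0,"dz":-0.4,"rx":0,"ry":0,"rz":0,"claw":0.6},
    {"dx":0,"dy":0,"dz":-0.4,"rx":0,"ry":0,"rz":0,"claw":0.6},
    {"dx":-0.4,"dy":0,"dz":-0.2,"rx":0,"ry":0,"rz":0,"claw":0.6},
    {"dx":-0.4,"dy":0,"dz":0,"rx":0,"ry":0,"rz":0,"claw":0.6}
  ]
}}

```text
time_s: 13.05
ee_pos: [0.4741, -0.4048, 0.2738]
eef_rot: [3.137, -0.002, 0.325]
force: [-0.5, -0.1, -0.3]
grip_width: 0.0376
grip_force: 0.0
```

Call:
{"method": "step_arm", "body": {
  "plan": [
    {"dx":-0.4,"dy":0,"dz":0,"rx":0,"ry":0,"rz":0,"claw":0.6},
    {"dx":0,"dy":0,"dz":0,"rx":0,"ry":0,"rz":0,"claw":0.6},
    {"dx":0,"dy":0,"dz":0,"rx":0,"ry":0,"rz":0,"claw":0.6},
    {"dx":0,"dy":0,"dz":0,"rx":0,"ry":0,"rz":0,"claw":0.6},
    {"dx":0,"dy":0,"dz":0,"rx":0,"ry":0,"rz":0,"claw":0.6}
  ]
}}

```text
time_s: 13.55
ee_pos: [0.4372, -0.4166, 0.2702]
eef_rot: [-3.141, 0.0, 0.324]
force: [-0.5, -0.4, 0.3]
grip_width: 0.0377
grip_force: 0.0
```

```bash
python3 bars.py pics/w3.png
```

```text
[ 0.43715568 -0.41659499  0.27015049] [-3.14124697e+00  1.30546219e-04  3.24310941e-01]
464 ((426.1029052734375, -376.1217956542969), (14.43053150177002, 46.60959243774414), 28.204021453857422) yaw -1.0780151820261812 value 1.0520151820261812
592 ((549.968994140625, -378.6510925292969), (45.52381896972656, 13.16069221496582), 18.98175811767578) yaw 0.3231327178872544 value -0.3491327178872544
```

View pics/w3.png

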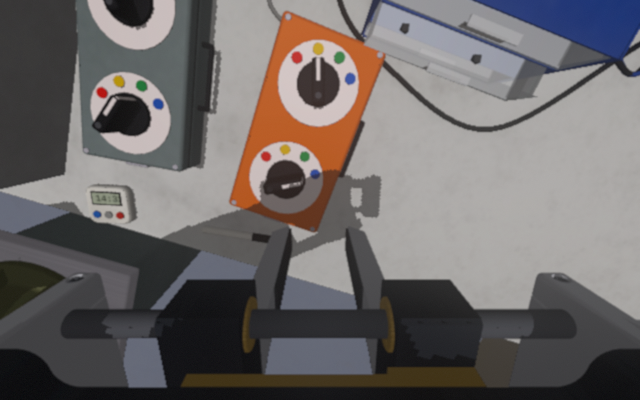

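The near pointer points at blue (315, 175) and the far pointer at yellow (318, 48). The arm is clear of everything, so I'm handing in.

```bash
python3 -c "
from station import hand_in
print(hand_in())"
```

```text
the job is handed in; nothing more can be done
None
```

I set the orange box's near dial to blue (measured 1.05 rad) and then its far dial to yellow (measured -0.35 rad), kept clear of the grey box, and handed the job in at about 13.6 s; no verdict came back.

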